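Reorder the tapered reducer at the stock shelf

TASK

The tapered reducer is running low: with the fingertips, gently push its bay's yellow reorder flag over so that it leans fully away from the robot, then lightly press the green send button on the terminal and let it spring back. Do not move the other two flags or disturb any of the steel fittings, and finish clear of everything.

Things in the scene. Friction and masses are not known exactly. Their poses are not given: they have to be found in the camera images.
- bay_reducer: Stock bay of the tapered pipe reducer: dark steel plate fixed to the table, 170 (x) x 110 (y) x 12 mm thick. Origin: centre of its underside, on the table; its z is up, its x points away from the robot (within 0.2 rad). Its fitting stands at about x +35 mm; its flag's hinge axis lies along y at x -35, y 0, z 20 mm between two small lugs (y +-26 mm, top at z 25 mm). A low lip, 12 mm high, runs along its rear edge. The three bays look alike; only the fitting on them differs.
- bay_cap: Stock bay of the domed pipe cap: dark steel plate fixed to the table, 170 (x) x 110 (y) x 12 mm thick. Origin: centre of its underside, on the table; its z is up, its x points away from the robot (within 0.2 rad). Its fitting stands at about x +35 mm; its flag's hinge axis lies along y at x -35, y 0, z 20 mm between two small lugs (y +-26 mm, top at z 25 mm). A low lip, 12 mm high, runs along its rear edge. The three bays look alike; only the fitting on them differs.
- bay_sleeve: Stock bay of the straight pipe sleeve: dark steel plate fixed to the table, 170 (x) x 110 (y) x 12 mm thick. Origin: centre of its underside, on the table; its z is up, its x points away from the robot (within 0.2 rad). Its fitting stands at about x +35 mm; its flag's hinge axis lies along y at x -35, y 0, z 20 mm between two small lugs (y +-26 mm, top at z 25 mm). A low lip, 12 mm high, runs along its rear edge. The three bays look alike; only the fitting on them differs.
- flag_reducer (a joint): Angle of the tapered pipe reducer's yellow reorder flag (plate 42 mm wide, 4 mm thick, reaching 70 mm from the hinge, with a white patch). 0 = leaning 0.45 rad from vertical towards the robot (against its front stop), 0.45 = upright, 0.9 = leaning 0.45 rad away from the robot, against its back stop. It starts between 0 and 0.12. Light friction (0.04 N m, under 1 N at the tip) keeps it where it is left.
- flag_reducer_tip (a point): Middle of the top edge of the tapered pipe reducer's flag, 70 mm from the hinge; moves with the flag.
- flag_cap (a joint): Angle of the domed pipe cap's yellow reorder flag (plate 42 mm wide, 4 mm thick, reaching 70 mm from the hinge, with a white patch). 0 = leaning 0.45 rad from vertical towards the robot (against its front stop), 0.45 = upright, 0.9 = leaning 0.45 rad away from the robot, against its back stop. It starts between 0 and 0.12. Light friction (0.04 N m, under 1 N at the tip) keeps it where it is left.
- flag_cap_tip (a point): Middle of the top edge of the domed pipe cap's flag, 70 mm from the hinge; moves with the flag.
- flag_sleeve (a joint): Angle of the straight pipe sleeve's yellow reorder flag (plate 42 mm wide, 4 mm thick, reaching 70 mm from the hinge, with a white patch). 0 = leaning 0.45 rad from vertical towards the robot (against its front stop), 0.45 = upright, 0.9 = leaning 0.45 rad away from the robot, against its back stop. It starts between 0 and 0.12. Light friction (0.04 N m, under 1 N at the tip) keeps it where it is left.
- flag_sleeve_tip (a point): Middle of the top edge of the straight pipe sleeve's flag, 70 mm from the hinge; moves with the flag.
- reducer: The tapered pipe reducer: bare steel cone-shaped fitting, 92 mm tall, open at both ends: 60 mm across below, tapering to a neck 34 mm across on top; about 0.4 kg. Stands loose on its bay; must not be disturbed. Origin: centre of its underside.
- cap: The domed pipe cap: bare steel dome, closed on top, 62 mm across, 41 mm tall; about 0.3 kg. Stands loose on its bay; must not be disturbed. Origin: centre of its underside.
- sleeve: The straight pipe sleeve: bare steel straight tube, 58 mm across, 72 mm tall, wall 4 mm, open on top; about 0.4 kg. Stands loose on its bay; must not be disturbed. Origin: centre of its underside.
- terminal: Order terminal: grey box fixed to the table, 170 (x) x 110 (y) x 30 mm tall, with a dark green screen on the half away from the robot and the send button on the half near the robot. Origin: centre of its underside; z up, x away from the robot. The button's centre is at x -40, y 0.
- send (a joint): Travel of the round green send button, 32 mm across, in a black housing: 0 = out, 0.006 m = fully down, which takes about 5 N; it springs back.
- send_top (a point): Centre of the green button's top face, 22 mm above the terminal's top; moves with the button.
Not all that is in view belongs to the job. Leave any brown look-alike of the bay_reducer alone. Leave any red look-alike of the sleeve alone.

How it is judged:
On the way, in this order (a step that is already met when the one before it is completed fails the run):
1. the reducer's flag is pushed over to the back while the send button is out (value of joint flag_reducer above 0.7 rad and value of joint send below 0.0015 m), for 0.2 s.
2. the send button is pressed (value of joint flag_reducer above 0.7 rad and value of joint send above 0.004 m), for 0.05 s.
At the end, for the whole second after the job is handed in: The reducer's flag leans back (joint above 0.7 of 0.9 rad), the other two flags still lean forward (below 0.3 rad), the send button is out again (within 1.5 mm), and the three fittings stand upright and still within 10 mm of where they began (all of step 1 and value of joint each of flag_cap, flag_sleeve below 0.3 rad and distance of each of reducer, cap, sleeve from where it was at the start of the episode below 0.01 m and linear speed of each of reducer, cap, sleeve below 0.02 m/s and angle between each of reducer, cap, sleeve's own z axis and vertical below 0.15 rad); the robot touches nothing.
It fails at once if a fitting is knocked, shifted or lifted (over 10 mm or 0.15 rad) (distance of any of reducer, cap, sleeve from where it was at the start of the episode above 0.01 m or angle between any of reducer, cap, sleeve's own z axis and vertical above 0.15 rad).
It fails at once if the flag of the cap or of the sleeve is moved (tip over 8 mm) (distance of any of flag_cap_tip, flag_sleeve_tip from where it was at the start of the episode above 0.008 m).
It fails at once if the flag, its bay or the terminal is pushed or squeezed hard (over 40 N) (contact force between the fingers and bay_reducer above 40 N or contact force between the fingers and terminal above 40 N).
It also fails if it takes over 40 s, if anything falls off the work surface, if the arm or the gripper's body presses on something with over 40 N, if the wrist force passes 120 N, or if a joint passes its speed limit or range.

ROBOT

A 7-joint arm with a two-finger parallel gripper is mounted at the origin on the work surface. World frame = base frame: x ahead of the robot, y to its left, z up, the work surface at z = 0. Lengths are in m, angles in rad, forces in N, time in s.
With the tool pointing down it reaches from about 0.425 to 0.875 m from the base axis. Payload 4.7 kg.
Tool frame: the origin (TCP) lies on the centre line of the jaws, within the pads' length; the fingertips stand 17 mm ahead of it and the grasp point (between the pads) lies 2 mm behind it; y points along the fingers, x is the direction in which the jaws open and shut, and the axes are right-handed (so a half turn about y gives the same grasp; the last joint's range is limited). The gripper opens to 85 mm and grips with 20 to 120 N. Pads are 22 mm wide; open, the fingers measure 114 mm over their backs; the gripper's body (76 mm by 85 mm) begins 54 mm behind the grasp point. The pads swing forward as they close: fully open they stand 13 mm farther back than shut.
Start: joints at [-1.313, 0.321, -0.07, 1.45, 0.023, 1.371, -0.057], TCP at [0.157, 0.631, 0.248] pointing down, gripper open.
Joint ranges: [-2.86, 2.86], [-0.3, 2.09], [-1.38, 1.24], [0.06, 2.45], [-1.56, 4.7], [0.09, 2.05], [-2.69, 2.69]. Speed limits (rad/s): [2.57, 2.57, 3.14, 3.14, 3.14, 3.14, 3.14].

INTERFACE

Orientations are given as a unit quaternion [w, x, y, z].
In Python, from bench import arm gives the robot as it stands. The module is installed in compiled form; this text tells all that it offers.
- The arm moves only by the shell command python3 -m crank 'ROWS' [FORCE]. ROWS is JSON, a list of rows, each an object with "xyz": the shift along the tool's x, y, z in cm, a list of three; "angular": the turn, a rotation vector about the tool's x, y, z in degrees, a list of three; "fingers": the finger opening in cm, from 0 to 8.54. In form: [{"xyz": [tx, ty, tz], "angular": [ax, ay, az], "fingers": fingers}, ...]. A call has 1 to 5 rows; each row shifts and turns the commanded pose from where the row before left it, along the tool's axes as they then stand; what a row does not reach is not made up. A row lasts 1/12 s, in which the tool goes at most 41.7 mm and 7.16 degrees, less where a joint would pass 70% of its speed; a pose out of reach is approached as far as the arm can. A call is refused whole if a number of a shift passes 4.17 or a number of a turn 7.16, either way. A call with a gripper value outside its range is refused whole. The fingers move at their own pace and stop on an object; FORCE is the grip in N (left out, the last holds). Time passes only in rows, so rows that do not move let the fingers close. It gives the time, the measured TCP pose, the force and the opening at its end, in the units of the state.
- arm.read_state(): the state, without advancing time (a new reading comes with each control period).
- arm.grab_frame(name): name is "side" or "top" or "wrist"; returns the picture (384x512x3 uint8, blue, green, red); there is no depth.
- arm.camera_info(name): a dict with "K" (3x3 intrinsics, pixels), "world_from_camera" (4x4, takes a point from camera to world coordinates). Camera axes: x right, y down, z forward; pixel columns grow to the right and rows downward; lengths in m; the calibration is good to about 2 mm. The wrist camera is an equidistant fisheye: a pixel r from the principal point sees the ray r / f radians off the axis. A picture is of the moment at which its call begins: read the wrist's pose just before it. camera_info takes no time and is no camera call; for the wrist camera it gives the pose at the moment of the call.
- arm.sign_off(): hands the job in, once; it reports no verdict.
The state is a dict: "time": time; "joints": joint angles; "joint_velocities": joint speeds; "effort": joint torques, N m; "tcp_pos": TCP position; "eef_rot": TCP orientation; "wrist_force": force on the tool from outside, world axes, zero at the start; "torque": the same for the moment, N m; "finger_gap": opening from 0.0 (shut) to 1.0 (fully open).
Only numpy, scipy, OpenCV 4.12 (cv2) and the standard library are available. Lean on these libraries where they do the work, as an engineer would, in place of code of your own. Each camera call takes 0.05 s, during which the arm holds its last target.

## Working session

There is one attempt and no reset: what is moved stays moved. The work goes in short steps, Python scripts to look and compute and a shell command to move; the robot and the scene stay as the last step left them, time stands still between calls to the robot, and variables do not carry over. Pictures are saved under pics/ and viewed, and the job is handed in when it is done.

```bash
mkdir -p pics
python3 - <<'E'
from bench import arm
import cv2,numpy as np
s=arm.read_state(); print({k:np.round(v,3).tolist() for k,v in s.items()})
for n in ("side","top","wrist"):
    i=arm.camera_info(n); print(n,np.round(i["K"],1).tolist(),np.round(i["world_from_camera"],3).tolist())
    cv2.imwrite(f"pics/{n}0.png",arm.grab_frame(n))
E
```

```text
{'time': 0.0, 'joints': [-1.313, 0.322, -0.07, 1.452, 0.023, 1.371, -0.057], 'joint_velocities': [0.001, -0.0, -0.0, 0.002, 0.001, -0.0, -0.001], 'effort': [-0.001, -49.359, -0.383, -31.433, 0.013, 0.011, 0.0], 'tcp_pos': [0.157, 0.63, 0.247], 'eef_rot': [-0.557, 0.558, 0.435, -0.436], 'wrist_force': [0.245, 0.116, -0.442], 'torque': [0.012, -0.001, 0.015], 'finger_gap': 0.997}
side [[370.7, 0.0, 257.7], [0.0, 370.7, 197.6], [0.0, 0.0, 1.0]] [[0.991, -0.095, 0.093, 0.46], [-0.133, -0.768, 0.627, -0.605], [0.012, -0.634, -0.774, 0.824], [0.0, 0.0, 0.0, 1.0]]
top [[446.8, 0.0, 257.2], [0.0, 446.8, 190.1], [0.0, 0.0, 1.0]] [[-0.014, -0.993, 0.117, 0.394], [-1.0, 0.016, 0.014, -0.003], [-0.015, -0.117, -0.993, 1.142], [0.0, 0.0, 0.0, 1.0]]
wrist [[297.3, 0.0, 252.6], [0.0, 297.3, 191.6], [0.0, 0.0, 1.0]] [[0.24, 0.917, 0.317, 0.075], [0.971, -0.227, -0.079, 0.651], [-0.001, 0.327, -0.945, 0.374], [0.0, 0.0, 0.0, 1.0]]
```

View pics/side0.png

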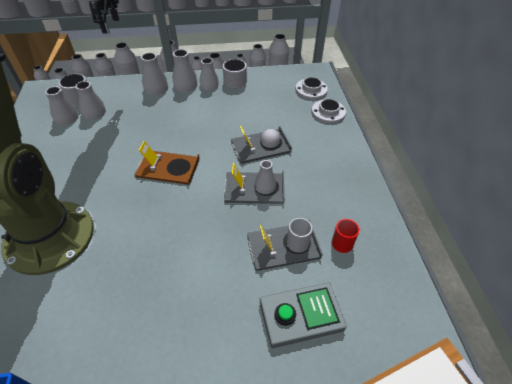

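View pics/top0.png

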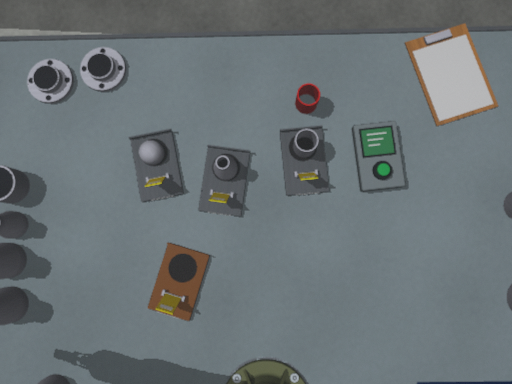

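View pics/wrist0.png

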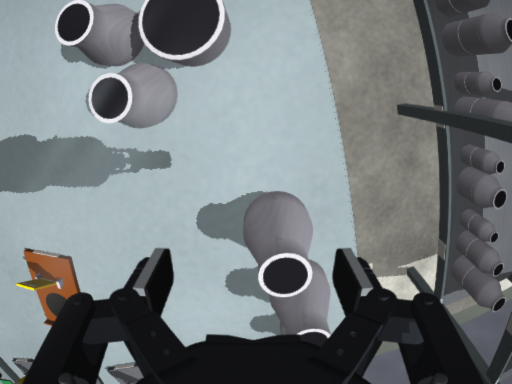

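The side view shows the reducer (cone with a neck) on the middle bay near (255,187), which is at (225,180) in the top view. The dome is on the left bay, the sleeve on the right bay, and the terminal button is at (383,170) in the top view. The brown look-alike at (180,282) stays untouched. Next I'll measure.

```bash
cat > h.py <<'E'
import numpy as np,cv2
from bench import arm
I={n:arm.camera_info(n) for n in("side","top")}
def ray(n,uv):
    i=I[n];K=np.array(i["K"]);T=np.array(i["world_from_camera"])
    d=T[:3,:3]@np.linalg.inv(K)@np.array([uv[0],uv[1],1.]);return T[:3,3],d/np.linalg.norm(d)
def plane(n,uv,z):
    o,d=ray(n,uv);return o+d*(z-o[2])/d[2]
def tri(a,b):
    (o1,d1),(o2,d2)=ray("side",a),ray("top",b)
    t=np.linalg.lstsq(np.c_[d1,-d2],o2-o1,rcond=None)[0]
    p,q=o1+d1*t[0],o2+d2*t[1];return (p+q)/2,np.linalg.norm(p-q)
def blobs(im,lo,hi,amin=20):
    m=cv2.inRange(cv2.cvtColor(im,cv2.COLOR_BGR2HSV),lo,hi)
    return [c for c in cv2.findContours(m,cv2.RETR_EXTERNAL,cv2.CHAIN_APPROX_NONE)[0] if cv2.contourArea(c)>amin]
E
python3 - <<'E'
from h import *
np.set_printoptions(precision=3,suppress=True)
for n in("side","top"):
    im=cv2.imread(f"pics/{n}0.png")
    for c in blobs(im,(22,120,90),(34,255,255),10):
        print(n,"yellow",cv2.boundingRect(c),np.round(cv2.boxPoints(cv2.minAreaRect(c))).tolist())
    for c in blobs(im,(50,150,90),(80,255,255),40): 
        (u,v),r=cv2.minEnclosingCircle(c);print(n,"green",u,v,r,plane(n,(u,v),.052))
im=cv2.imread("pics/top0.png")
g=cv2.cvtColor(im,cv2.COLOR_BGR2GRAY);m=cv2.inRange(g,30,88)
for x0,y0,x1,y1 in((125,120,190,210),(192,135,258,225),(272,115,335,205),(348,115,412,200)):
    mm=np.zeros_like(m);mm[y0:y1,x0:x1]=m[y0:y1,x0:x1]
    mm=cv2.morphologyEx(mm,cv2.MORPH_OPEN,np.ones((3,3)))
    c=max(cv2.findContours(mm,cv2.RETR_EXTERNAL,cv2.CHAIN_APPROX_NONE)[0],key=cv2.contourArea)
    r=cv2.minAreaRect(c);print("plate",r,[plane("top",p,.012)[:2] for p in cv2.boxPoints(r)],plane("top",r[0],.012))
cv2.imwrite("pics/topz.png",cv2.resize(im[110:230,120:420],None,fx=2.6,fy=2.6,interpolation=cv2.INTER_CUBIC))
im=cv2.imread("pics/side0.png");cv2.imwrite("pics/sidez.png",cv2.resize(im[115:350,210:370],None,fx=2.5,fy=2.5,interpolation=cv2.INTER_CUBIC))
E
```

```text
side yellow (260, 225, 12, 26) [[256.0, 227.0], [260.0, 225.0], [275.0, 248.0], [271.0, 250.0]]
side yellow (232, 163, 11, 25) [[227.0, 166.0], [233.0, 163.0], [246.0, 184.0], [240.0, 188.0]]
side yellow (139, 141, 19, 25) [[136.0, 148.0], [144.0, 140.0], [160.0, 158.0], [152.0, 165.0]]
side yellow (240, 126, 12, 22) [[240.0, 126.0], [241.0, 126.0], [251.0, 147.0], [250.0, 147.0]]
side green 285.26190185546875 311.26190185546875 7.441561222076416 [ 0.57  -0.301  0.052]
top yellow (155, 294, 26, 21) [[155.0, 309.0], [160.0, 292.0], [180.0, 298.0], [174.0, 316.0]]
top yellow (209, 193, 20, 10) [[209.0, 201.0], [210.0, 192.0], [228.0, 194.0], [227.0, 203.0]]
top yellow (145, 177, 20, 10) [[144.0, 181.0], [164.0, 176.0], [165.0, 183.0], [145.0, 187.0]]
top yellow (299, 173, 19, 7) [[299.0, 173.0], [317.0, 173.0], [317.0, 179.0], [299.0, 179.0]]
top green 383.1341552734375 169.10975646972656 6.233815670013428 [ 0.57  -0.299  0.052]
plate ((158.2353057861328, 165.05880737304688), (67.03150939941406, 43.8199577331543), 77.47119140625) [array([0.672, 0.342]), array([0.695, 0.231]), array([0.523, 0.192]), array([0.501, 0.301])] [0.597 0.266 0.012]
plate ((235.20753479003906, 178.22640991210938), (76.37247467041016, 44.2301025390625), 74.05460357666016) [array([0.641, 0.15 ]), array([0.671, 0.04 ]), array([ 0.48 , -0.011]), array([0.45 , 0.097])] [0.559 0.068 0.012]
plate ((308.51983642578125, 159.69802856445312), (65.77196502685547, 52.43846130371094), 84.2894058227539) [array([ 0.685, -0.047]), array([ 0.696, -0.182]), array([ 0.525, -0.192]), array([ 0.514, -0.06 ])] [ 0.604 -0.12   0.012]
plate ((382.0, 170.0), (18.0, 20.0), 90.0) [array([ 0.598, -0.282]), array([ 0.597, -0.333]), array([ 0.551, -0.331]), array([ 0.552, -0.28 ])] [ 0.574 -0.306  0.012]
```

View pics/topz.png

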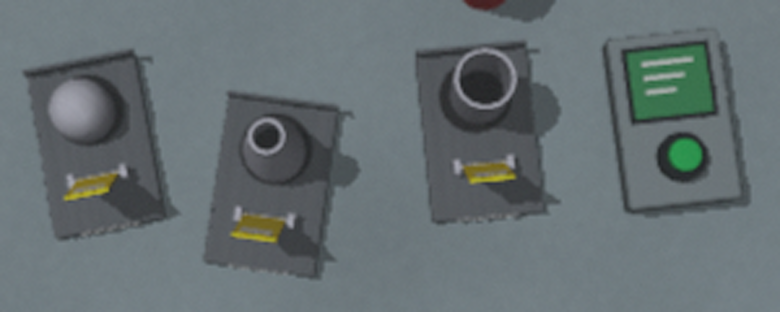

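View pics/sidez.png

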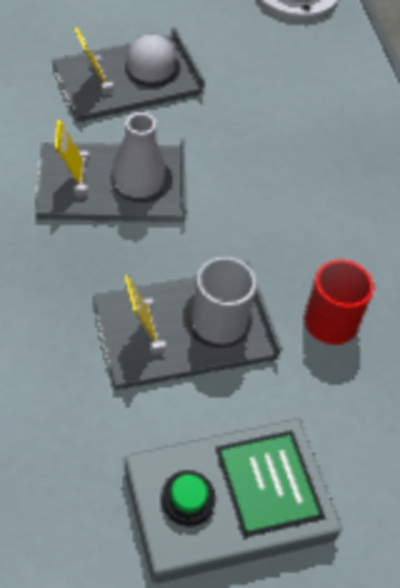

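Run:
```python
from h import *
np.set_printoptions(precision=3,suppress=True)
P=lambda x,y:(x/2.6+120,y/2.6+110)
fl,fr,rl,rr=[plane("top",P(*p),.012)[:2] for p in((205,263),(320,278),(228,94),(340,108))]
c=(fl+fr+rl+rr)/4; ax=(rl+rr-fl-fr)/2; ay=(fl+rl-fr-rr)/2
print(c,np.linalg.norm(ax),np.linalg.norm(ay),np.degrees(np.arctan2(ax[1],ax[0])),np.degrees(np.arctan2(-ay[0],ay[1])))
L=[plane("top",P(*p),.022)[:2] for p in((238,214),(291,220))];print("lugs",L,(L[0]+L[1])/2)
u=ax/np.linalg.norm(ax);print("hinge from plate",c-.035*u)
for p in((231,238),(278,241)):print("tip",plane("top",P(*p),.083))
print("tri tip L",tri((210+59/2.5,115+121/2.5),P(231,237)))
print("neck top",plane("top",P(266,137),.104))
# reference corner for sleeve flag, cap flag
print(plane("top",P(491,182),.083),plane("top",P(90,195),.083))
```

```text
[0.552 0.094] 0.16932331894301864 0.11280289353872457 -7.520740859232615 -8.26684470887328
lugs [array([0.523, 0.128]), array([0.516, 0.076])] [0.52  0.102]
hinge from plate [0.517 0.099]
tip [0.494 0.127 0.083]
tip [0.49  0.084 0.083]
tri tip L (array([0.497, 0.128, 0.081]), np.float64(0.004570738287370022))
neck top [0.583 0.093 0.104]
[ 0.542 -0.112  0.083] [0.536 0.258 0.083]
```

```bash
cat > st.py <<'E'
from h import *
from scipy.spatial.transform import Rotation as R
import sys
np.set_printoptions(precision=4,suppress=True)
def go(target,yaw_x):
    """shift in tool cm to reach target & turn about tool z (deg) so tool x points at world azimuth yaw_x"""
    s=arm.read_state();q=np.array(s["eef_rot"]);r=R.from_quat(q[[1,2,3,0]])
    M=r.as_matrix();p=np.array(s["tcp_pos"])
    print("t",round(s["time"],2),"p",p,"F",np.array(s["wrist_force"]),"gap",round(s["finger_gap"],2))
    D=np.array([[np.cos(yaw_x),np.sin(yaw_x),0],[np.sin(yaw_x),-np.cos(yaw_x),0],[0,0,-1.]]).T
    print("axes\n",M.T)
    print("shift cm",100*M.T@(np.array(target)-p),"turn deg",np.degrees(R.from_matrix(M.T@D).as_rotvec()),"joints",np.array(s["joints"]))
if __name__=="__main__":
    a=[float(v) for v in sys.argv[1:]];go(a[:3],np.radians(a[3]))
E
python3 st.py 0.45 0.35 0.25 82; python3 st.py 0.45 0.35 0.25 -98|tail -1;python3 st.py 0.45 0.35 0.25 -8|tail -1
```

```text
t 0.15 p [0.1569 0.6304 0.2474] F [0.0789 0.0036 0.9337] gap 1.0
axes
 [[ 0.2414  0.9704 -0.0015]
 [-0.0003 -0.0015 -1.    ]
 [-0.9704  0.2414 -0.0001]]
shift cm [-20.1348  -0.2224 -35.2147] turn deg [-89.9118  -4.6174  -4.7553] joints [-1.3129  0.3217 -0.0701  1.4514  0.0226  1.3708 -0.0569]
shift cm [-20.1348  -0.2224 -35.2147] turn deg [ -6.3768 124.171  124.17  ] joints [-1.3129  0.3217 -0.0701  1.4514  0.0226  1.3708 -0.0569]
shift cm [-20.1348  -0.2224 -35.2147] turn deg [-71.9365  64.9088  64.8033] joints [-1.3129  0.3217 -0.0701  1.4514  0.0226  1.3708 -0.0569]
```

```bash
sed -i 's/D=np.array.*/c,w=np.cos(yaw_x),np.sin(yaw_x);D=np.array([[c,w,0],[0,0,-1.],[-w,c,0]]).T/' st.py
python3 st.py 0.45 0.35 0.25 82|tail -1
python3 -m crank '[{"xyz":[-2,0,-3.5],"angular":[0,0,0],"fingers":0},{"xyz":[-2,0,-3.5],"angular":[0,-1,0],"fingers":0},{"xyz":[-2,0,-3.5],"angular":[0,-1,0],"fingers":0},{"xyz":[-2,0,-3.5],"angular":[0,-1,0],"fingers":0},{"xyz":[-2,0,-3.5],"angular":[0,-1,0],"fingers":0}]'
python3 st.py 0.45 0.35 0.25 82
```

```text
shift cm [-20.1348  -0.2224 -35.2147] turn deg [-0.0005 -5.9673 -0.0878] joints [-1.3129  0.3217 -0.0701  1.4514  0.0226  1.3708 -0.0569]
time: 0.57
tcp_pos: [0.3064, 0.4929, 0.2481]
eef_rot: [-0.541, 0.541, 0.455, -0.455]
wrist_force: [0.3, -0.3, 1.1]
finger_gap: 0.295
t 0.57 p [0.3064 0.4929 0.2481] F [ 0.2549 -0.2539  1.0532] gap 0.3
axes
 [[ 0.1719  0.9851 -0.0003]
 [-0.0002 -0.0003 -1.    ]
 [-0.9851  0.1719  0.0001]]
shift cm [-11.6123  -0.1882 -16.6004] turn deg [-0.007  -1.8959 -0.0176] joints [-1.0843  0.1731  0.0271  1.6325 -0.0048  1.3364  0.3416]
```

```bash
python3 -m crank '[{"xyz":[-3.6,0,-3.2],"angular":[0,-2,0],"fingers":0},{"xyz":[-3.6,0,-3.2],"angular":[0,0,0],"fingers":0},{"xyz":[-3.6,0,-2.6],"angular":[0,0,0],"fingers":0},{"xyz":[-3.6,0,-1],"angular":[0,0,0],"fingers":0},{"xyz":[-3.6,0,-1],"angular":[0,0,0],"fingers":0}]'
python3 st.py 0.45 0.11 0.2 82
```

```text
time: 0.98
tcp_pos: [0.3805, 0.3111, 0.2479]
eef_rot: [-0.534, 0.534, 0.463, -0.464]
wrist_force: [0.5, -0.3, -0.7]
finger_gap: 0.0
t 0.98 p [0.3805 0.3111 0.2479] F [ 0.4869 -0.3254 -0.7306] gap 0.0
axes
 [[ 0.1405  0.9901 -0.0005]
 [-0.0004 -0.0004 -1.    ]
 [-0.9901  0.1405  0.0003]]
shift cm [-18.9327   4.7958  -9.7038] turn deg [-0.0186 -0.0763 -0.0265] joints [-0.8965 -0.019   0.1555  1.8383  0.0031  1.3225  0.688 ]
```

```bash
python3 -m crank '[{"xyz":[-3.8,0,-2.6],"angular":[0,0,0],"fingers":0},{"xyz":[-3.8,0.4,-2.6],"angular":[0,0,0],"fingers":0},{"xyz":[-3.8,1,-2],"angular":[0,0,0],"fingers":0},{"xyz":[-3.8,1,-1.3],"angular":[0,0,0],"fingers":0},{"xyz":[-3.6,1,-1],"angular":[0,0,0],"fingers":0}]'
python3 st.py 0.45 0.11 0.2 82
```

```text
time: 1.4
tcp_pos: [0.4436, 0.1219, 0.215]
eef_rot: [-0.534, 0.534, 0.464, -0.464]
wrist_force: [0.5, 0.5, 0.4]
finger_gap: -0.004
t 1.4 p [0.4436 0.1219 0.215 ] F [0.5225 0.5085 0.3756] gap -0.0
axes
 [[ 0.1398  0.9902  0.0002]
 [ 0.0007  0.0001 -1.    ]
 [-0.9902  0.1398 -0.0007]]
shift cm [-1.0854  1.4958 -0.8023] turn deg [ 0.0411 -0.0362  0.0139] joints [-0.705  -0.0809  0.363   1.9587  0.0303  1.2579  1.0782]
```

```bash
python3 -m crank '[{"xyz":[-0.8,2,0],"angular":[0,0,0],"fingers":0},{"xyz":[0,2,0],"angular":[0,0,0],"fingers":0},{"xyz":[0,2,0],"angular":[0,0,0],"fingers":0},{"xyz":[0,0,0],"angular":[0,0,0],"fingers":0}]'
python3 st.py 0.445 0.11 0.082 82
python3 - <<'E'
from h import *
for n in("side","top","wrist"):
    im=arm.grab_frame(n);cv2.imwrite(f"pics/{n}1.png",im)
a=cv2.imread("pics/side1.png")[90:250,150:350];b=cv2.imread("pics/top1.png")[110:270,150:350]
cv2.imwrite("pics/c1.png",np.hstack([cv2.resize(a,None,fx=2,fy=2),cv2.resize(b,None,fx=2,fy=2)]))
E
```

```text
time: 1.73
tcp_pos: [0.4392, 0.1152, 0.1517]
eef_rot: [0.535, -0.533, -0.461, 0.466]
wrist_force: [-0.9, 0.5, -0.1]
finger_gap: -0.001
t 1.73 p [0.4392 0.1152 0.1517] F [-0.8663  0.5229 -0.0987] gap -0.0
axes
 [[ 0.1396  0.9902 -0.0035]
 [-0.0064 -0.0027 -1.    ]
 [-0.9902  0.1396  0.0059]]
shift cm [-0.4048  6.9661 -0.6913] turn deg [-0.3403 -0.023  -0.2017] joints [-0.6958 -0.0291  0.3772  2.0461  0.0124  1.1294  1.1066]
```

View pics/c1.png

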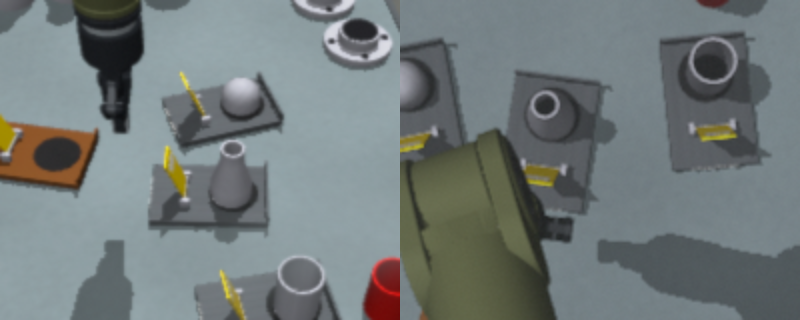

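View pics/wrist1.png

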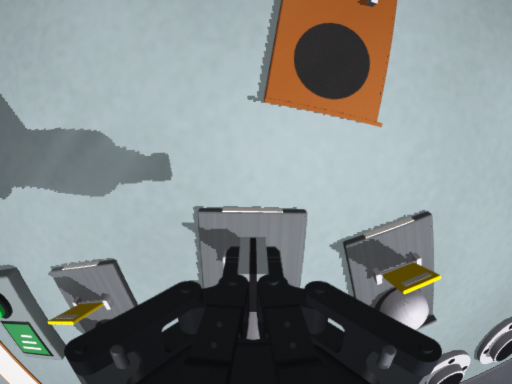

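```bash
python3 - <<'E'
from h import *
for z in(.12,.135,.145):print(z,plane("side",(210.5,155),z))
E
python3 -m crank '[{"xyz":[-0.4,2,0],"angular":[0,0,0],"fingers":0},{"xyz":[0,2,0],"angular":[0,0,0],"fingers":0},{"xyz":[0,2,0],"angular":[0,0,0],"fingers":0},{"xyz":[0,1,0],"angular":[0,0,0],"fingers":0},{"xyz":[0,0,0],"angular":[-0.3,0,0],"fingers":0}]'
python3 st.py 0.465 0.1075 0.084 82
python3 - <<'E'
from h import *
a=arm.grab_frame("side")[120:220,170:300];cv2.imwrite("pics/s2.png",cv2.resize(a,None,fx=5,fy=5))
E
```

```text
0.12 [0.43844163 0.12847578 0.12      ]
0.135 [0.43890581 0.11284755 0.135     ]
0.145 [0.43921526 0.10242873 0.145     ]
time: 2.3
tcp_pos: [0.4407, 0.1125, 0.0844]
eef_rot: [-0.532, 0.535, 0.465, -0.464]
wrist_force: [0.2, -0.4, -1.1]
finger_gap: -0.002
t 2.3 p [0.4407 0.1125 0.0844] F [ 0.1715 -0.3512 -1.0964] gap -0.0
axes
 [[ 0.1382  0.9904 -0.0015]
 [ 0.0034 -0.0019 -1.    ]
 [-0.9904  0.1382 -0.0036]]
shift cm [-0.1556  0.0474 -2.4711] turn deg [ 0.2057  0.0558 -0.083 ] joints [-0.6869  0.0553  0.3878  2.1193 -0.0219  0.9686  1.1448]
```

View pics/s2.png

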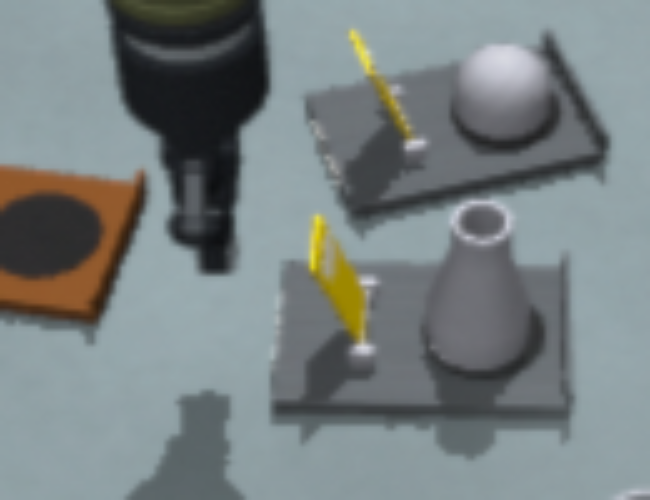

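```bash
python3 -m crank '[{"xyz":[0,0,-1.2],"angular":[0,0,0],"fingers":0},{"xyz":[0,0,-1],"angular":[0,0,0],"fingers":0},{"xyz":[0,0,-0.8],"angular":[0,0,0],"fingers":0},{"xyz":[0,0,-0.8],"angular":[0,0,0],"fingers":0},{"xyz":[0,0,-0.8],"angular":[0,0,0],"fingers":0}]'
python3 -m crank '[{"xyz":[0,0,-0.8],"angular":[0,0,0],"fingers":0},{"xyz":[0,0,-0.8],"angular":[0,0,0],"fingers":0},{"xyz":[0,0,-0.8],"angular":[0,0,0],"fingers":0},{"xyz":[0,0,0],"angular":[0,0,0],"fingers":0}]'
python3 st.py 0.52 0.101 0.084 82
python3 - <<'E'
from h import *
a=arm.grab_frame("side")[120:220,170:300];cv2.imwrite("pics/s3.png",cv2.resize(a,None,fx=5,fy=5))
E
```

```text
time: 2.77
tcp_pos: [0.4882, 0.106, 0.086]
eef_rot: [-0.532, 0.535, 0.465, -0.463]
wrist_force: [-1.4, -0.3, 1.0]
finger_gap: 0.001
time: 3.1
tcp_pos: [0.5124, 0.1024, 0.0857]
eef_rot: [-0.532, 0.536, 0.465, -0.462]
wrist_force: [1.1, 0.1, -0.4]
finger_gap: -0.004
t 3.1 p [0.5124 0.1024 0.0857] F [ 1.0526  0.1118 -0.4016] gap -0.0
axes
 [[ 0.1394  0.9902 -0.0003]
 [ 0.0065 -0.0012 -1.    ]
 [-0.9902  0.1394 -0.0066]]
shift cm [-0.0296  0.1741 -0.7744] turn deg [ 0.3775 -0.0146 -0.0151] joints [-0.6299  0.1992  0.4175  1.9683 -0.0933  0.9867  1.2623]
```

View pics/s3.png

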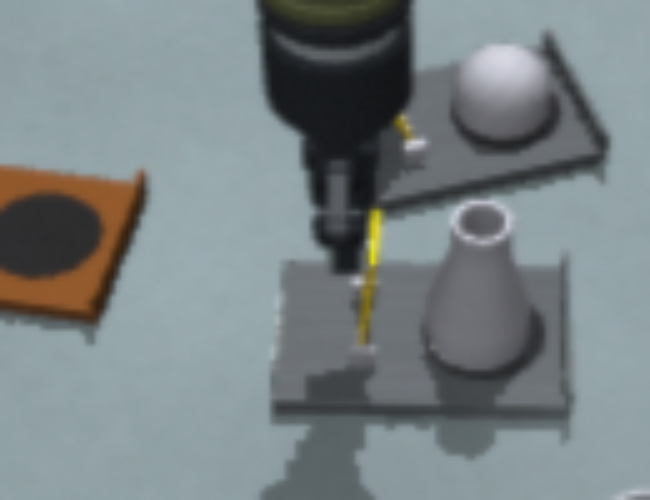

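The flag, at (370,270) in the crop, is now slightly past vertical and still in contact with the finger. I'll keep pushing.

```bash
python3 -m crank '[{"xyz":[0,0,-0.5],"angular":[0,0,0],"fingers":0},{"xyz":[0,0,-0.5],"angular":[0,0,0],"fingers":0},{"xyz":[0,0,0],"angular":[0,0,0],"fingers":0}]'
python3 - <<'E'
from h import *
a=arm.grab_frame("side")[120:220,170:300];cv2.imwrite("pics/s4.png",cv2.resize(a,None,fx=5,fy=5))
E
```

```text
time: 3.4
tcp_pos: [0.5213, 0.1013, 0.0857]
eef_rot: [-0.532, 0.535, 0.465, -0.463]
wrist_force: [0.4, -0.5, 0.0]
finger_gap: 0.002
```

View pics/s4.png

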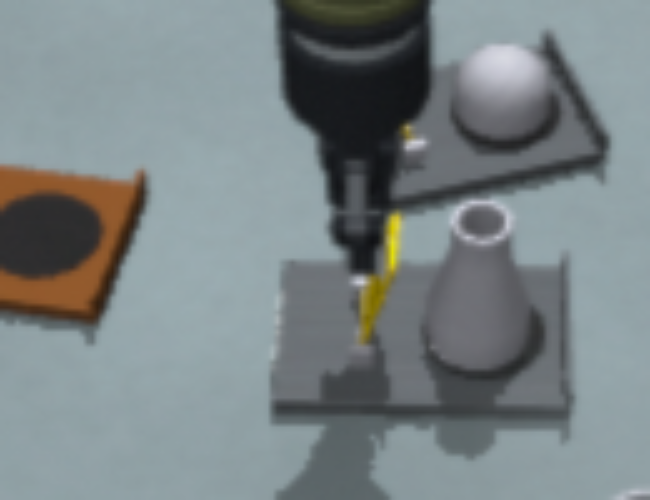

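```bash
for i in 1; do python3 -m crank '[{"xyz":[0,0,-0.3],"angular":[0,0,0],"fingers":0},{"xyz":[0,0,0],"angular":[0,0,0],"fingers":0}]'; python3 -m crank '[{"xyz":[0,0,-0.3],"angular":[0,0,0],"fingers":0},{"xyz":[0,0,0],"angular":[0,0,0],"fingers":0}]'; done
python3 - <<'E'
from h import *
a=arm.grab_frame("side")[120:220,170:300];cv2.imwrite("pics/s5.png",cv2.resize(a,None,fx=5,fy=5))
E
```

```text
time: 3.62
tcp_pos: [0.5238, 0.1011, 0.0858]
eef_rot: [-0.532, 0.535, 0.465, -0.463]
wrist_force: [-1.2, 0.5, 0.2]
finger_gap: -0.002
time: 3.78
tcp_pos: [0.5269, 0.1006, 0.0858]
eef_rot: [-0.532, 0.535, 0.465, -0.463]
wrist_force: [-0.6, -0.3, 0.2]
finger_gap: -0.001
```

View pics/s5.png

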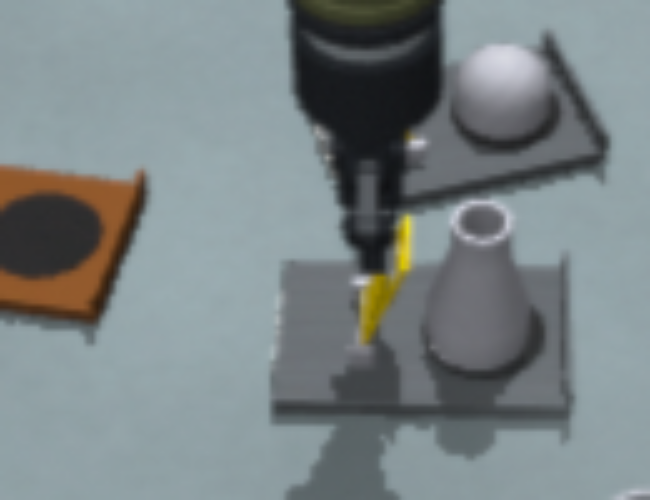

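Run:
```python
from h import *
u=np.array([.9903,-.1392])
for z in(.083,.085,.087):
  for p in((410,267),(407,213)):
    q=plane("side",(p[0]/5+170,p[1]/5+120),z);d=u@(q[:2]-[.518,.100]);print(z,q,d,np.arctan2(d,z-.02)+.45)
```

```text
0.083 [0.54574163 0.08164982 0.083     ] 0.03002687951200692 0.8947669463518273
0.083 [0.54916702 0.12283805 0.083     ] 0.0276856434413112 0.8640498941758072
0.085 [0.54551096 0.07979638 0.085     ] 0.030056443955351654 0.8831234135546129
0.085 [0.54892711 0.12087349 0.085     ] 0.027721524049054046 0.8531277707384277
0.087 [0.54528028 0.07794294 0.087     ] 0.0300860083986965 0.8720593815868456
0.087 [0.54868719 0.11890894 0.087     ] 0.02775740465679701 0.8427640006861661
```

The flag is at about 0.86 rad. One more small nudge, then I'll back off.

```bash
python3 -m crank '[{"xyz":[0,0,-0.2],"angular":[0,0,0],"fingers":0},{"xyz":[0,0,0],"angular":[0,0,0],"fingers":0}]'
python3 -m crank '[{"xyz":[0,0,1],"angular":[0,0,0],"fingers":0},{"xyz":[0,0,2],"angular":[0,0,0],"fingers":0},{"xyz":[0,0,2.5],"angular":[0,0,0],"fingers":0},{"xyz":[0,-2,2],"angular":[0,0,0],"fingers":0},{"xyz":[0,-3,0],"angular":[0,0,0],"fingers":0}]'
python3 -m crank '[{"xyz":[0,-3,0],"angular":[0,0,0],"fingers":0},{"xyz":[0,-3,0],"angular":[0,0,0],"fingers":0},{"xyz":[0,0,0],"angular":[0,0,0],"fingers":0}]'
python3 - <<'E'
from h import *
a=arm.grab_frame("side")[100:250,170:330];b=arm.grab_frame("top")[110:260,120:340]
cv2.imwrite("pics/s6.png",np.hstack([cv2.resize(a,None,fx=2,fy=2),cv2.resize(b,None,fx=2,fy=2)]))
E
python3 st.py 0.57 -0.30 0.14 82
```

```text
time: 4.0
tcp_pos: [0.5287, 0.1003, 0.0858]
eef_rot: [-0.532, 0.535, 0.465, -0.463]
wrist_force: [-0.6, 0.4, -0.0]
finger_gap: 0.001
time: 4.42
tcp_pos: [0.4471, 0.1105, 0.1323]
eef_rot: [0.533, -0.533, -0.463, 0.467]
wrist_force: [1.6, 0.0, -1.1]
finger_gap: -0.004
time: 4.67
tcp_pos: [0.4564, 0.1119, 0.2014]
eef_rot: [-0.531, 0.536, 0.469, -0.459]
wrist_force: [1.2, 1.1, 0.5]
finger_gap: 0.004
t 4.77 p [0.454  0.1112 0.1966] F [-0.5832  0.2688  0.5291] gap -0.0
axes
 [[ 0.1383  0.9904  0.0022]
 [ 0.0081  0.0011 -1.    ]
 [-0.9904  0.1383 -0.0079]]
shift cm [-39.1309   5.7052 -17.1332] turn deg [0.451  0.0501 0.1283] joints [-0.6993 -0.0556  0.3912  1.9742  0.0241  1.2108  1.115 ]
```

View pics/s6.png

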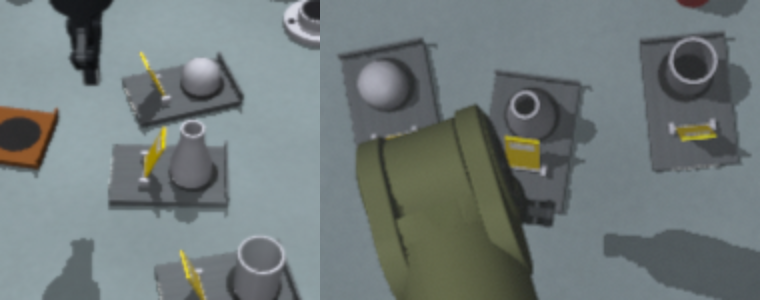

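```bash
python3 -m crank '[{"xyz":[-3.5,0,-0.6],"angular":[0.4,0,0],"fingers":0},{"xyz":[-3.9,0,-0.6],"angular":[0,0,0],"fingers":0},{"xyz":[-3.9,0,-0.8],"angular":[0,0,0],"fingers":0},{"xyz":[-3.9,0,-1],"angular":[0,0,0],"fingers":0},{"xyz":[-3.9,0,-1.5],"angular":[0,0,0],"fingers":0}]'
python3 -m crank '[{"xyz":[-3.9,0,-2.2],"angular":[0,0,0],"fingers":0},{"xyz":[-3.9,0,-2.5],"angular":[0,0,0],"fingers":0},{"xyz":[-3.9,0,-2.5],"angular":[0,0,0],"fingers":0},{"xyz":[-3.9,0,-2.5],"angular":[0,0,0],"fingers":0},{"xyz":[-3,0,-2],"angular":[0,0,0],"fingers":0}]'
python3 -m crank '[{"xyz":[0,0,0],"angular":[0,0,0],"fingers":0},{"xyz":[0,0,0],"angular":[0,0,0],"fingers":0}]'
python3 st.py 0.57 -0.30 0.14 82
```

```text
time: 5.18
tcp_pos: [0.4697, -0.0859, 0.1937]
eef_rot: [0.535, -0.532, -0.463, 0.465]
wrist_force: [1.0, 0.5, 0.4]
finger_gap: 0.001
time: 5.6
tcp_pos: [0.5543, -0.2716, 0.1931]
eef_rot: [0.535, -0.533, -0.463, 0.465]
wrist_force: [0.9, -0.1, 0.8]
finger_gap: -0.001
time: 5.77
tcp_pos: [0.5531, -0.2716, 0.1924]
eef_rot: [0.536, -0.533, -0.461, 0.465]
wrist_force: [0.4, 0.7, -0.6]
finger_gap: 0.004
t 5.77 p [ 0.5531 -0.2716  0.1924] F [ 0.4005  0.6537 -0.5994] gap 0.0
axes
 [[ 0.1433  0.9897 -0.002 ]
 [-0.0069 -0.001  -1.    ]
 [-0.9897  0.1433  0.0067]]
shift cm [-2.5589  5.2327 -2.1149] turn deg [-0.383  -0.2404 -0.1147] joints [-0.211   0.3511  0.7745  1.6333 -0.2502  1.267   2.0367]
```

```bash
python3 -m crank '[{"xyz":[-1.5,0,-1.1],"angular":[-0.4,0,0],"fingers":0},{"xyz":[-1.1,1.5,-1],"angular":[0,0,0],"fingers":0},{"xyz":[0,2.5,0],"angular":[0,0,0],"fingers":0},{"xyz":[0,1.5,0],"angular":[0,0,0],"fingers":0},{"xyz":[0,0,0],"angular":[0,0,0],"fingers":0}]'
python3 st.py 0.57 -0.30 0.085 82
python3 - <<'E'
from h import *
a=arm.grab_frame("side")[200:350,220:370];b=arm.grab_frame("top")[100:250,300:450]
cv2.imwrite("pics/s7.png",np.hstack([cv2.resize(a,None,fx=2.6,fy=2.6),cv2.resize(b,None,fx=2.6,fy=2.6)]))
cv2.imwrite("pics/w7.png",arm.grab_frame("wrist"))
E
```

```text
time: 6.18
tcp_pos: [0.5697, -0.2946, 0.1354]
eef_rot: [0.535, -0.532, -0.465, 0.464]
wrist_force: [0.5, 0.6, -0.8]
finger_gap: 0.001
t 6.18 p [ 0.5697 -0.2946  0.1354] F [ 0.489   0.557  -0.8182] gap 0.0
axes
 [[ 0.1374  0.9905  0.0034]
 [-0.0021  0.0037 -1.    ]
 [-0.9905  0.1374  0.0026]]
shift cm [-0.5492  5.0421 -0.1177] turn deg [-0.1469  0.1003  0.1949] joints [-0.1356  0.4583  0.7433  1.6294 -0.331   1.1874  2.1157]
```

View pics/s7.png

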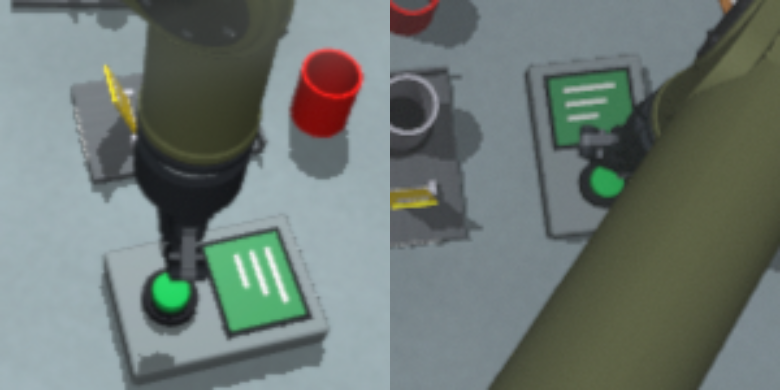

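View pics/w7.png

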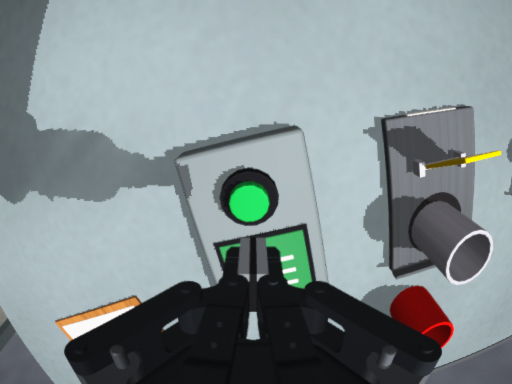

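```bash
python3 -m crank '[{"xyz":[-0.5,1.5,0],"angular":[0,0,0],"fingers":0},{"xyz":[0,2,0],"angular":[0,0,0],"fingers":0},{"xyz":[0,1.2,0],"angular":[0,0,0],"fingers":0},{"xyz":[0,0,0],"angular":[0,0,0],"fingers":0},{"xyz":[0,0,0],"angular":[0,0,0],"fingers":0}]'
python3 st.py 0.57 -0.30 0.069 82
python3 - <<'E'
from h import *
a=arm.grab_frame("side")[250:350,220:350]
cv2.imwrite("pics/s8.png",cv2.resize(a,None,fx=5,fy=5))
E
```

```text
time: 6.75
tcp_pos: [0.5716, -0.3027, 0.0927]
eef_rot: [-0.532, 0.535, 0.465, -0.463]
wrist_force: [1.0, 0.1, 0.3]
finger_gap: -0.004
t 6.75 p [ 0.5716 -0.3027  0.0927] F [1.0491 0.1402 0.3033] gap -0.0
axes
 [[ 0.1385  0.9904  0.0004]
 [ 0.0042 -0.0002 -1.    ]
 [-0.9904  0.1385 -0.0042]]
shift cm [0.2425 2.3722 0.2032] turn deg [0.2392 0.0381 0.0215] joints [-0.107   0.5087  0.7224  1.6581 -0.3697  1.1118  2.1497]
```

View pics/s8.png

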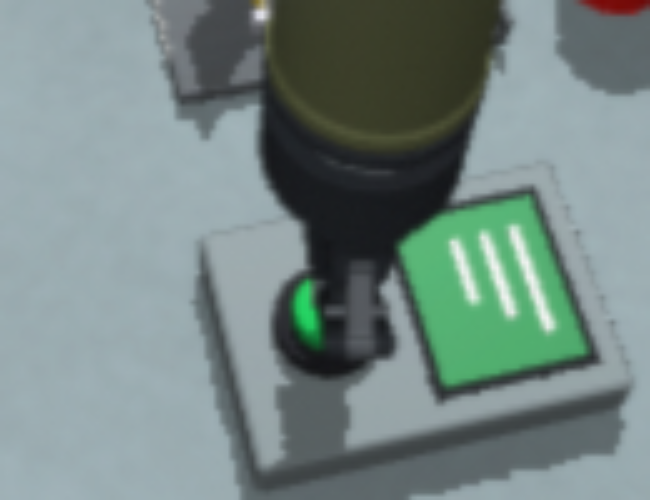

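Run:
```python
from h import *
i=I["side"];T=np.linalg.inv(i["world_from_camera"]);K=np.array(i["K"])
for p in([.5716,-.3027,.0757],[.5826,-.3027,.0757],[.5606,-.3027,.0757],[.5716,-.3177,.0757],[.57,-.3,.052]):
    q=K@(T@np.r_[p,1])[:3];q=q[:2]/q[2];print(p,q,(q-[220,250])*5)
```

```text
[0.5716, -0.3027, 0.0757] [286.75883854 307.59312924] [333.79419271 287.96564621]
[0.5826, -0.3027, 0.0757] [291.89966763 306.95013603] [359.49833816 284.75068016]
[0.5606, -0.3027, 0.0757] [281.6044321  308.23782065] [308.02216051 291.18910324]
[0.5716, -0.3177, 0.0757] [288.07414086 314.48247891] [340.3707043  322.41239456]
[0.57, -0.3, 0.052] [285.00131407 310.93055236] [325.00657033 304.65276179]
```

Run:
```python
from h import *
a=arm.grab_frame("side")[285:335,260:325].astype(float)
a=255*(np.clip(a,0,255)/255)**.45
cv2.imwrite("pics/s9.png",cv2.resize(a.astype(np.uint8),None,fx=10,fy=10,interpolation=cv2.INTER_NEAREST))
cv2.imwrite("pics/w9.png",cv2.resize((255*(arm.grab_frame("wrist")[170:330,170:340]/255.)**.45).astype(np.uint8),None,fx=3.5,fy=3.5))
```

```text
(no output)
```

View pics/s9.png

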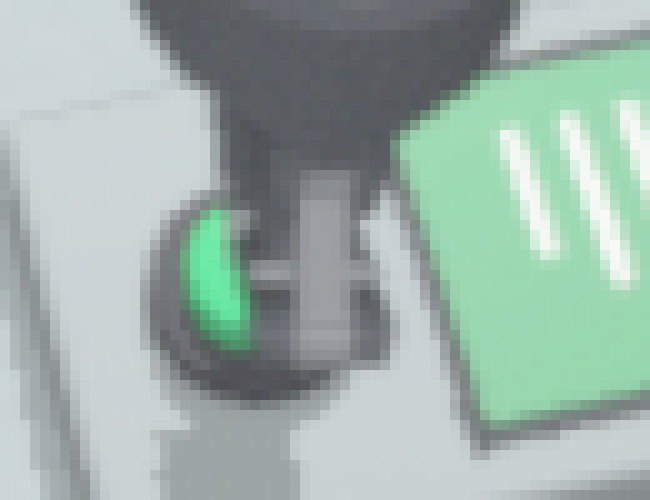

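View pics/w9.png

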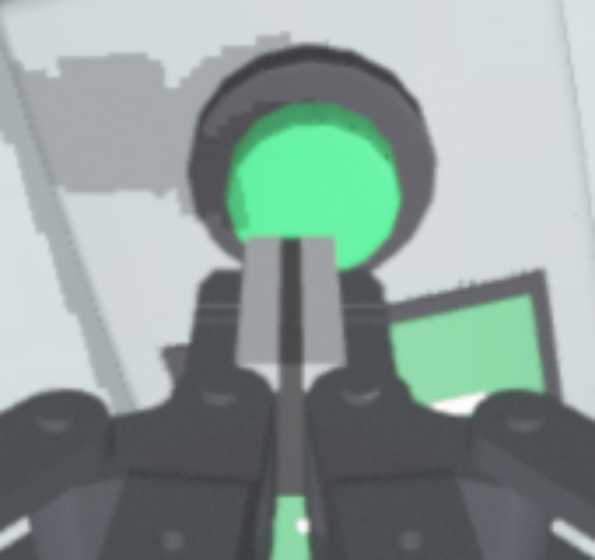

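Run:
```python
from h import *
s=arm.read_state();print(np.round(s["tcp_pos"],4))
i=arm.camera_info("wrist");T=np.linalg.inv(i["world_from_camera"]);K=np.array(i["K"])
def pr(p):
    q=(T@np.r_[p,1])[:3];r=np.hypot(*q[:2]);th=np.arctan2(r,q[2]);return K[:2,2]+K[0,0]*th*q[:2]/r
c=np.array(s["tcp_pos"]);x=np.array([.138,.99,0]);f=np.array([.99,-.138,0]);d=np.array([0,0,-.017])
for nm,p in(("tip c",c+d),("tip front(-11)",c+d-.011*f),("tip back",c+d+.011*f),("button",np.array([.57,-.3,.052])),("btn robot edge",np.array([.554,-.3,.052])),("btn far",np.array([.586,-.3,.052]))):
    q=pr(p);print(nm,q,(q-[170,170])*3.5)
```

```text
[ 0.5726 -0.3034  0.0944]
tip c [251.0899645  250.55844154] [283.81487575 281.9545454 ]
tip front(-11) [251.05700416 233.08641165] [283.69951457 220.80244078]
tip back [251.12419384 266.88549391] [283.93467845 339.09922868]
button [256.04646875 225.70785636] [301.16264061 194.97749727]
btn robot edge [252.53900967 202.241016  ] [288.88653383 112.84355601]
btn far [259.30834913 247.48890534] [312.57922197 271.2111687 ]
```

```bash
python3 -m crank '[{"xyz":[0.4,0.3,0.5],"angular":[0,0,0],"fingers":0},{"xyz":[0,0.8,0],"angular":[0,0,0],"fingers":0},{"xyz":[0,0.8,0],"angular":[0,0,0],"fingers":0},{"xyz":[0,0,0],"angular":[0,0,0],"fingers":0}]'
python3 - <<'E'
from h import *
a=arm.grab_frame("side")[285:335,260:325].astype(float)
a=255*(a/255)**.45
b=(255*(arm.grab_frame("wrist")[170:270,200:310]/255.)**.45)
cv2.imwrite("pics/s10.png",np.hstack([cv2.resize(a.astype(np.uint8),(455,350)),cv2.resize(b.astype(np.uint8),(385,350))])[:,:800])
E
```

```text
time: 7.23
tcp_pos: [0.5665, -0.2973, 0.072]
eef_rot: [-0.533, 0.534, 0.465, -0.463]
wrist_force: [-0.1, 0.2, -0.3]
finger_gap: -0.002
```

View pics/s10.png

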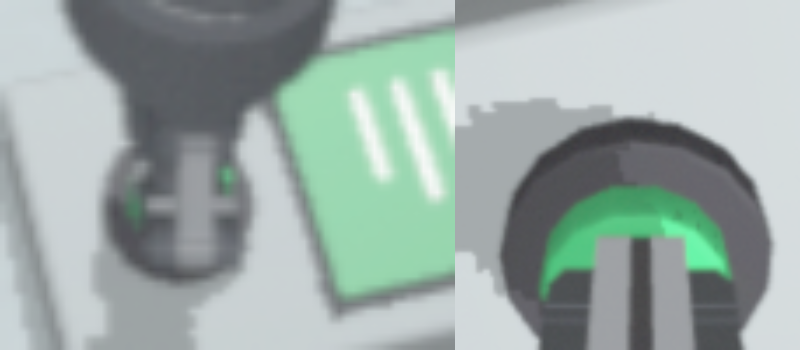

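The fingertips, at (640,240) in the wrist crop, are now centred over the green button. I'll press in small steps while watching the force.

```bash
python3 -m crank '[{"xyz":[0,0.3,0],"angular":[0,0,0],"fingers":0},{"xyz":[0,0,0],"angular":[0,0,0],"fingers":0}]'
python3 -m crank '[{"xyz":[0,0.2,0],"angular":[0,0,0],"fingers":0},{"xyz":[0,0,0],"angular":[0,0,0],"fingers":0}]'
python3 -m crank '[{"xyz":[0,0.2,0],"angular":[0,0,0],"fingers":0},{"xyz":[0,0,0],"angular":[0,0,0],"fingers":0}]'
```

```text
time: 7.5
tcp_pos: [0.5675, -0.2984, 0.0708]
eef_rot: [-0.532, 0.535, 0.465, -0.463]
wrist_force: [-0.7, -0.6, -0.2]
finger_gap: 0.004
time: 7.67
tcp_pos: [0.5678, -0.2986, 0.0691]
eef_rot: [-0.532, 0.535, 0.465, -0.463]
wrist_force: [-0.1, -0.8, 1.2]
finger_gap: 0.0
time: 7.83
tcp_pos: [0.5678, -0.2986, 0.0673]
eef_rot: [-0.532, 0.535, 0.465, -0.463]
wrist_force: [-0.0, -0.4, 1.7]
finger_gap: -0.001
```

```bash
python3 -m crank '[{"xyz":[0,0.2,0],"angular":[0,0,0],"fingers":0},{"xyz":[0,0,0],"angular":[0,0,0],"fingers":0}]'
python3 -m crank '[{"xyz":[0,0.2,0],"angular":[0,0,0],"fingers":0},{"xyz":[0,0,0],"angular":[0,0,0],"fingers":0}]'
```

```text
time: 8.0
tcp_pos: [0.5679, -0.2986, 0.0653]
eef_rot: [-0.532, 0.535, 0.465, -0.463]
wrist_force: [-1.1, -0.2, 3.6]
finger_gap: 0.0
time: 8.17
tcp_pos: [0.5678, -0.2986, 0.0633]
eef_rot: [-0.532, 0.535, 0.465, -0.463]
wrist_force: [0.2, 0.5, 4.5]
finger_gap: -0.002
```

```bash
python3 -m crank '[{"xyz":[0,0.15,0],"angular":[0,0,0],"fingers":0},{"xyz":[0,0,0],"angular":[0,0,0],"fingers":0}]'
python3 -m crank '[{"xyz":[0,0.1,0],"angular":[0,0,0],"fingers":0},{"xyz":[0,0,0],"angular":[0,0,0],"fingers":0}]'
```

```text
time: 8.33
tcp_pos: [0.5679, -0.2986, 0.0631]
eef_rot: [-0.532, 0.535, 0.466, -0.462]
wrist_force: [-1.9, 1.7, 10.7]
finger_gap: -0.001
time: 8.5
tcp_pos: [0.5679, -0.2987, 0.063]
eef_rot: [-0.532, 0.535, 0.466, -0.462]
wrist_force: [-4.3, 2.2, 16.1]
finger_gap: -0.002
```

The button bottomed out: the force rose to about 5 N over 6 mm and then climbed sharply. Now I'll retract straight up.

```bash
python3 -m crank '[{"xyz":[0,-0.8,0],"angular":[0,0,0],"fingers":0},{"xyz":[0,-2,0],"angular":[0,0,0],"fingers":0},{"xyz":[0,-3.5,0],"angular":[0,0,0],"fingers":0},{"xyz":[0,-3.5,0],"angular":[0,0,0],"fingers":0},{"xyz":[0,-3.5,0],"angular":[0,0,0],"fingers":0}]'
python3 -m crank '[{"xyz":[-3,-1,2],"angular":[0,0,0],"fingers":0},{"xyz":[-3,0,3],"angular":[0,0,0],"fingers":0},{"xyz":[-3,0,3],"angular":[0,0,0],"fingers":0},{"xyz":[0,0,0],"angular":[0,0,0],"fingers":0},{"xyz":[0,0,0],"angular":[0,0,0],"fingers":0}]'
python3 -m crank '[{"xyz":[0,0,0],"angular":[0,0,0],"fingers":0},{"xyz":[0,0,0],"angular":[0,0,0],"fingers":0},{"xyz":[0,0,0],"angular":[0,0,0],"fingers":0},{"xyz":[0,0,0],"angular":[0,0,0],"fingers":0}]'
python3 - <<'E'
from h import *
for n in("side","top"):
    im=arm.grab_frame(n);cv2.imwrite(f"pics/{n}9.png",im)
    for c in blobs(im,(22,120,90),(34,255,255),10): print(n,"yellow",cv2.boundingRect(c))
    for c in blobs(im,(50,150,90),(80,255,255),40): print(n,"green",cv2.minEnclosingCircle(c))
s=arm.read_state();print(s["joint_velocities"],s["wrist_force"],s["joints"])
E
```

```text
time: 8.92
tcp_pos: [0.5662, -0.2977, 0.194]
eef_rot: [-0.533, 0.534, 0.465, -0.463]
wrist_force: [0.6, -0.7, 0.2]
finger_gap: -0.001
time: 9.33
tcp_pos: [0.4732, -0.3777, 0.2031]
eef_rot: [-0.534, 0.536, 0.464, -0.461]
wrist_force: [0.4, 0.5, -1.1]
finger_gap: -0.002
time: 9.67
tcp_pos: [0.4775, -0.3742, 0.2027]
eef_rot: [-0.532, 0.534, 0.466, -0.464]
wrist_force: [0.4, 0.2, 0.0]
finger_gap: 0.001
side green ((285.17742919921875, 311.5967712402344), 7.624366760253906)
top yellow (155, 294, 26, 21)
top yellow (213, 178, 17, 16)
top yellow (145, 177, 20, 10)
top yellow (299, 173, 19, 7)
top green ((383.1341552734375, 169.10975646972656), 6.233815670013428)
[ 0.00439468 -0.00375922  0.0032012   0.00177235  0.00091377 -0.00118748
 -0.00041441] [ 0.4179544   0.07985305 -0.90643403] [-0.05309827  0.32086885  0.82667193  1.6547634  -0.24826976  1.27028146
  2.25477673]
```

View pics/side9.png

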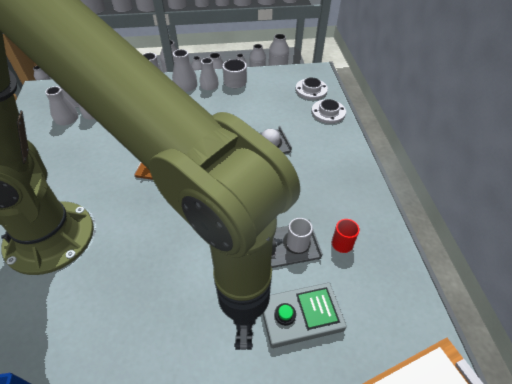

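View pics/top9.png

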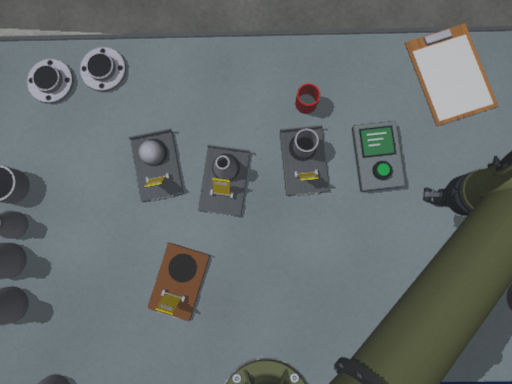

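The top view shows the reducer flag leaning back at (221,186). The other flags have exactly the same boxes as at the start, the button is back at its starting pixel position, and the fittings look undisturbed. The arm is clear of everything, so I'll hand in.

```bash
python3 -c "
from bench import arm
arm.sign_off()"
```

```text
the job is handed in; nothing more can be done
```

I pushed the tapered reducer's flag back with the closed fingertips, then pressed the green send button, let it spring back, and handed the job in with the arm clear. No verdict is reported, so the checks below are my own, and none of them failed.

- **Reducer flag:** it measured about 0.86 of 0.9 rad just before a last 2 mm nudge. The contact force stayed within sensor noise (about 1 N). I didn't measure its angle again, but the last top view still shows it leaning back.
- **Send button:** the force rose to about 4.5 N over roughly 6 mm, then climbed sharply at the stop. It peaked at 16 N, more than the 5 N needed but well under the 40 N limit. The last top view shows the button at its starting pixel position; the side view agrees within half a pixel.
- **Other flags and fittings:** in the last top view the cap and sleeve flags have exactly their starting outlines. I checked the fittings only by eye there, and they look unmoved.
- **Fingertip position:** over the terminal, the wrist view put the fingertips about 4–5 mm off the button's centre. I corrected for that before pressing.

The job took under 10 s of the 40 s allowed.

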